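# Turn the swivel hook over its foot and hang up the tape roll

### The arm

A 6-joint arm with a two-finger parallel gripper is mounted at the origin on a cart in front of the work surface, level with it; the furniture and walls round the work are solid. World frame = base frame: x ahead of the robot, y to its left, z up, the work surface at z = 0. Lengths are in m, angles in rad, forces in N, time in s.
With the tool pointing down it reaches from about 0.4 to 0.925 m from the base axis. Payload 3.4 kg.
Tool frame: the origin (TCP) lies at the very end of the fingers, on their centre line; the grasp point (between the pads) lies 19 mm behind it; x points along the fingers, y is the direction in which the jaws open and shut, and the axes are right-handed (so a half turn about x gives the same grasp; the last joint's range is limited). The gripper opens to 85 mm and grips with 20 to 120 N. Pads are 22 mm wide; open, the fingers measure 114 mm over their backs; the gripper's body (76 mm by 85 mm) begins 54 mm behind the grasp point. The pads swing forward as they close: fully open they stand 13 mm farther back than shut.
Start: joints at [-1.177, 0.307, 1.506, -0, 1.328, -0.073], TCP at [0.259, -0.513, 0.231] pointing down, gripper open.
Joint ranges: [-3.12, 3.12], [-1.05, 2.28], [0.14, 2.33], [-1.42, 4.57], [0.1, 2.73], [-2.68, 2.68]. Speed limits (rad/s): [2.57, 2.57, 3.14, 3.14, 3.14, 3.14].

### API

Orientations are given as [roll, pitch, yaw] about the fixed x, y, z axes, in that order (R = Rz(yaw) Ry(pitch) Rx(roll)).
In Python, from station import r gives the robot as it stands. Calls block until the motion is done:
- r.goto(position, orientation): joint-space move of the TCP to a pose.
- r.move_l(position, ori=None, feed=0.15): straight line of the TCP; ori=None keeps the orientation; feed is the mean speed in m/s.
- r.set_joints(angles): joint-space move.
- r.set_gripper(opening, strength=None): finger opening in m; strength is the grip in N (None keeps the last); returns when the fingers have stopped.
- r.wait(seconds).
- r.inverse_kinematics(position, orientation): joint angles nearest the present ones, or None.
- r.sense(): the state.
- r.read_camera(name): name is "scene" or "top" or "wrist"; returns a dict with "color" (384x512x3 uint8, red, green, blue), "range_z" (384x512 float32, m along the optical axis (not along the pixel's ray), 0 where there is no reading), "camera_matrix" (3x3 intrinsics, pixels), "position" and "orientation" of the camera in the world. Camera axes: x right, y down, z forward; pixel columns grow to the right and rows downward; lengths in m; the calibration is good to about 2 mm. The wrist camera is an equidistant fisheye: a pixel r from the principal point sees the ray r / f radians off the axis. A picture is of the moment at which its call begins.
A pose or a line that the arm cannot do raises r.PlanningError and nothing moves.
- r.sign_off(): hands the job in, once; it reports no verdict.
The state is a dict: "clock": time; "qpos": joint angles; "joint_vel": joint speeds; "tau": joint torques, N m; "tool_pos": TCP position; "tool_rot": TCP orientation; "wrist_force": force on the tool from outside, world axes, zero at the start; "wrist_torque": the same for the moment, N m; "finger_gap": finger opening in m.
Only numpy, scipy, OpenCV 4.12 (cv2) and the standard library are available. Lean on these libraries where they do the work, as an engineer would, in place of code of your own. Each camera call takes 0.05 s, during which the arm holds its last target. There are 200 camera calls.

### The job

The swivel hook on the dark steel stand has been left pointing off to one side, where a load could tip the stand. First turn the hook so that it points straight out over the stand's long foot, then take the large tape roll out of the wooden rack and hang it on the hook, with the hook's arm through the roll's hole. Leave the small tape roll standing in the rack, and the hook pointing over the foot.

Things in the scene. Friction and masses are not known exactly. Their poses are not given: they have to be found in the camera images.
- stand: Dark steel stand, fixed to the bench. Origin on the bench, on the axis of its upright post; z up. Base: disc of radius 45 mm with one long foot, 50 mm wide, 12 mm thick, along the stand's own -x axis to 195 mm from the post. Post radius 9 mm; on top a hub, radius 14 mm, whose cap ends 140 mm above the bench and carries the swivel hook.
- hook (a joint): Swivel hook: level round bar 10 mm thick, centre line 130 mm above the bench, out to 136 mm from the post axis, then up to a round end at 150 mm, top 144 mm high. Value: its angle about the post, rad, counter-clockwise from above; 0 = over the long foot (stand's -x axis). Range -2 to 2, starts at 0.8 to 1.3. Friction 0.06 N m holds it anywhere; no spring, no stop at 0. Pinch or push it.
- big_tape: Large cream tape roll, 110 mm across, 24 mm wide, hole 72 mm, ring 16 to 19 mm thick, 0.09 to 0.18 kg, on edge in either slot of the rack; centre 67 mm, top 122 mm above the bench. Origin: centre of one flat face; own z axis: the roll's axis, level; its middle lies 12 mm from the origin along +z. Pinch the top of the ring across its width. Hung, its centre is 31 to 34 mm below the bar's.
- small_tape: Small black tape roll, 68 mm across, 19 mm wide, on edge in the other slot, top 77 mm above the bench; stays there. Origin: centre of one flat face; own z axis: the roll's axis. The rack is a fixed light wooden board, 150 by 130 mm, with two parallel slots 84 mm apart, 28 mm wide, whose cheeks end 42 mm above the bench.
There are look-alikes about, which are no part of the job. Leave any blue or green look-alike of the big_tape alone.

How it is judged:
By the outcome, as a careful person would: the job done as asked, in the order asked, and still so for the second after the job is handed in, with the robot touching nothing.
It also fails if it takes over 58 s, if anything falls off the work surface, if the arm or the gripper's body presses on something with over 40 N, if the wrist force passes 120 N, or if a joint passes its speed limit or range.

## Working session

There is one attempt and no reset: what is moved stays moved. The work goes in short steps, each a Python script; the robot and the scene stay as the last script left them, time stands still between calls to the robot, and variables do not carry over. Pictures are saved under pics/ and viewed, about 8 in all and at most 12, crops included, and the job is handed in when it is done.

```bash
mkdir -p pics; ls; cat > h.py <<'E'
import numpy as np, cv2
from scipy.spatial.transform import Rotation as R
def cloud(c):
    K=np.array(c["camera_matrix"]);z=c["range_z"];v,u=np.indices(z.shape)
    p=np.stack([(u-K[0,2])/K[0,0]*z,(v-K[1,2])/K[1,1]*z,z],-1)
    o=np.array(c["orientation"]); M=o if o.shape==(3,3) else R.from_euler('xyz',o).as_matrix()
    return p@M.T+np.array(c["position"])
def save(c,n): cv2.imwrite(f"pics/{n}.png",c["color"][...,::-1])
E
python3 - <<'E'
from station import r
from h import *
for n in("scene","top"):
    c=r.read_camera(n); save(c,n); np.savez(n,**c); print(n,c["camera_matrix"],c["position"],c["orientation"])
a=cv2.imread("pics/scene.png");b=cv2.imread("pics/top.png")
s=r.sense();print(s["clock"],s["tool_pos"],s["tool_rot"])
E
```

```text
pics
scene [[347.44939233   0.         259.10908622]
 [  0.         347.44939233 191.98227562]
 [  0.           0.           1.        ]] [0.16278814 0.68737386 0.72451607] [-2.36085925 -0.01644441 -2.51550084]
top [[452.47762812   0.         254.16103453]
 [  0.         452.47762812 184.90108483]
 [  0.           0.           1.        ]] [0.35039325 0.17009728 1.56462706] [-3.01723406 -0.00620605 -1.54658811]
0.1 [ 0.25901465 -0.51264991  0.23047621] [-1.6337811   1.56894518  1.97564633]
```

View pics/scene.png

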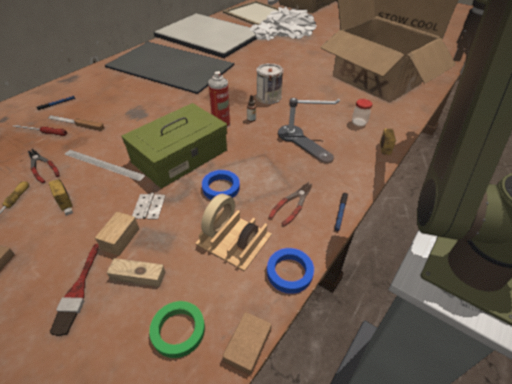

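View pics/top.png

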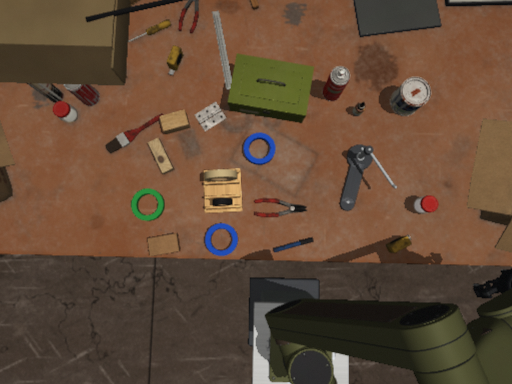

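Scene picture: the cream roll stands in the rack at (218,215) and the black roll at (248,236). The stand is at (290,130), with its foot running to (328,157) and the hook tip at (337,101). Flat blue rings at (220,185) and (290,270) and a green ring at (177,328) are the look-alikes. In the top view, the rack is at (222,190), the post at (362,155) and the hook tip at (394,186).

```bash
python3 - <<'E'
from h import *
t=dict(np.load("top.npz"));s=dict(np.load("scene.npz"))
P={"top":cloud(t),"scene":cloud(s)}
box={"top":{"rack":(165,215,198,248),"stand":(140,215,335,402)},"scene":{"rack":(190,270,192,275),"stand":(92,168,272,345)}}
def pca(p):
    c=p[:,:2].mean(0);w,v=np.linalg.eigh(np.cov((p[:,:2]-c).T));d=v[:,1];e=(p[:,:2]-c)@d
    return c.round(4),np.degrees(np.arctan2(d[1],d[0])).round(1),(c+d*e.min()).round(4),(c+d*e.max()).round(4),len(p)
for n in P:
    for o,(a,b,c,d) in box[n].items():
        p=P[n][a:b,c:d].reshape(-1,3);p=p[p[:,2]<.3]
        print(n,o,np.histogram(p[:,2],np.arange(-.01,.16,.01))[0])
        for lo,hi in ([(.005,.03),(.03,.045),(.055,.082),(.085,.13)] if o=="rack" else [(.007,.017),(.12,.15),(.136,.15)]):
            q=p[(p[:,2]>lo)&(p[:,2]<hi)]
            if len(q)>4: print(lo,hi,*pca(q),q[:,2].max().round(4))
img=lambda n,a,b,c,d:cv2.resize(cv2.imread(f"pics/{n}.png")[a:b,c:d],(390,390),interpolation=cv2.INTER_CUBIC)
cv2.imwrite("pics/crop1.png",np.hstack([img("scene",190,270,190,270),img("top",140,220,335,415)]))
E
```

```text
top rack [591 967 118  64 159 188  13  49  71  25  33  47 110  51   0   0]
0.005 0.03 [0.5148 0.2706] 98.9 [0.5291 0.1785] [0.5003 0.3637] 539 0.0299
0.03 0.045 [0.5175 0.274 ] -178.1 [0.5934 0.2765] [0.4601 0.2721] 306 0.045
0.055 0.082 [0.4927 0.2689] 153.6 [0.583  0.2241] [0.4628 0.2838] 129 0.082
0.085 0.13 [0.5682 0.2766] 95.1 [0.5727 0.2258] [0.5635 0.3289] 253 0.1293
top stand [2009 2004  708   31    3    5    4    6    5    4    5    0    2   23
  165   17]
0.007 0.017 [ 0.5854 -0.1843] 167.1 [ 0.7213 -0.2155] [ 0.4569 -0.1548] 894 0.017
0.12 0.15 [ 0.6102 -0.2304] -145.1 [ 0.6649 -0.1922] [ 0.5331 -0.2842] 205 0.1467
0.136 0.15 [ 0.613  -0.2284] -145.1 [ 0.6641 -0.1927] [ 0.5331 -0.2841] 71 0.1467
scene rack [1066 2990  300  442  389  490  112  129  192   53   76  114  154  103
    0    0]
0.005 0.03 [0.5205 0.2771] 150.1 [0.6928 0.178 ] [0.4076 0.342 ] 1625 0.03
0.03 0.045 [0.5228 0.2802] 177.6 [0.5917 0.2774] [0.4552 0.2831] 814 0.0449
0.055 0.082 [0.5147 0.2837] -172.1 [0.5827 0.2932] [0.4703 0.2776] 395 0.0818
0.085 0.13 [0.5641 0.2926] 90.9 [0.5651 0.2276] [0.5635 0.3333] 473 0.1243
scene stand [ 924 3486  714   45   32   27   14   12   14   14   16   14   10   41
  152   14]
0.007 0.017 [ 0.5883 -0.1812] 156.7 [ 0.851  -0.2941] [ 0.4729 -0.1316] 754 0.0168
0.12 0.15 [ 0.6074 -0.2275] -144.4 [ 0.6628 -0.1878] [ 0.5299 -0.2829] 207 0.1442
0.136 0.15 [ 0.6098 -0.228 ] -146.5 [ 0.6636 -0.1923] [ 0.529  -0.2816] 65 0.1442
```

View pics/crop1.png

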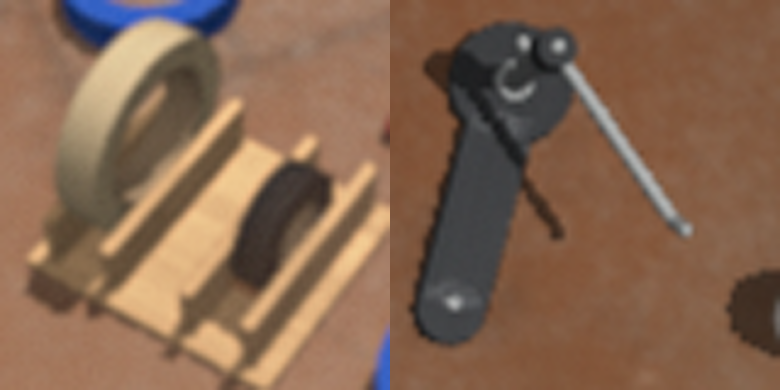

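The crop confirms it. The cream roll on edge in the rack, enlarged at left, is the large one and the only cream roll; the blue and green rings lie flat on the bench. The hook points about 47° off the foot. I'll refine the foot's line by mask and then turn the hook by pinching it.

```bash
cat >> h.py <<'E'
def rays(c,uv,z):
    K=np.array(c["camera_matrix"]);M=R.from_euler('xyz',c["orientation"]).as_matrix();o=np.array(c["position"])
    d=np.c_[(uv[:,0]-K[0,2])/K[0,0],(uv[:,1]-K[1,2])/K[1,1],np.ones(len(uv))]@M.T
    return (o+d*((z-o[2])/d[:,2])[:,None])[:,:2]
def line(p):
    vx,vy,x,y=cv2.fitLine(p.astype(np.float32),cv2.DIST_HUBER,0,.001,.001).ravel(); return np.array([x,y]),np.array([vx,vy])
def foot_hook(c,post):
    "angles (deg) of foot and hook about the post, and tip of each"
    P=cloud(c);post=np.array(post)
    g=c["color"].astype(int);v,u=np.nonzero((g.max(2)<100)&(g.max(2)-g.min(2)<25))
    p=rays(c,np.c_[u,v].astype(float),.012);e=p-post;a=np.degrees(np.arctan2(e[:,1],e[:,0]))%360
    k=(np.hypot(*e.T)<.21)&(np.hypot(*e.T)>.06)&(abs(a-167)<17);k&=abs(P[v,u,2]-.012)<.008
    out=[]
    q=P.reshape(-1,3);rr=np.hypot(*(q[:,:2]-post).T);h=q[(q[:,2]>.122)&(q[:,2]<.15)&(rr<.17)&(rr>.03)][:,:2]
    for s in(p[k],h):
        c0,d=line(s);d=d*np.sign(d@(c0-post)); n=np.array([-d[1],d[0]])
        out.append((np.degrees(np.arctan2(d[1],d[0]))%360,"post offset",(post-c0)@n,"reach",((s-post)@d).max(),len(s)))
    return out
def rho(phi_deg,flip=0): return [np.pi/2-np.radians(phi_deg)+flip*np.pi,np.pi/2,0]
E
python3 - <<'E'
from h import *
from station import r
for n in("top","scene"):
    for o in foot_hook(dict(np.load(n+".npz")),(.6546,-.199)): print(n,o)
for phi,p in((124.8,(.564,-.261,.111)),(77,(.547,-.175,.111)),(2,(.568,.28,.108)),(-13,(.45,-.15,.2))):
    for f in(-1,0,1):
        q=r.inverse_kinematics(list(p),rho(phi,f)); print(phi,f,None if q is None else np.round(q,2))
E
```

```text
top (np.float64(164.29253500229157), 'post offset', np.float64(-0.0021417008172319673), 'reach', np.float64(0.193206632329818), 495)
top (np.float64(214.52229770067873), 'post offset', np.float64(-0.0004079749477211697), 'reach', np.float64(0.14835837625570955), 120)
scene (np.float64(153.1213499948612), 'post offset', np.float64(-0.017526247252229805), 'reach', np.float64(0.1937716834439372), 265)
scene (np.float64(213.5251903350846), 'post offset', np.float64(0.0006114851985387075), 'reach', np.float64(0.15030705252628443), 121)
124.8 -1 [-0.5   0.48  1.56  0.    1.11  0.46]
124.8 0 [-0.5   0.48  1.56  0.    1.11 -2.68]
124.8 1 [-0.5   0.48  1.56  0.    1.11  0.46]
77 -1 [-0.38  0.42  1.67  0.    1.06  1.41]
77 0 [-0.38  0.42  1.67  0.    1.06 -1.73]
77 1 [-0.38  0.42  1.67  0.    1.06  1.41]
2 -1 None
2 0 [ 0.39  0.49  1.54 -0.    1.11  0.36]
2 1 None
-13 -1 None
-13 0 [-0.41  0.2   1.75 -0.    1.19 -0.18]
-13 1 None
```

```bash
python3 - <<'E'
from h import *
from station import r
# foot: per slice along the nominal line, print lateral edges (depth-based & dark)
for n in("top","scene"):
    c=dict(np.load(n+".npz"));P=cloud(c);g=c["color"].astype(int)
    d=np.array([np.cos(np.radians(166)),np.sin(np.radians(166))]);nn=np.array([-d[1],d[0]])
    m=(g.max(2)<125)&(g.max(2)-g.min(2)<22); v,u=np.nonzero(m);p=rays(c,np.c_[u,v].astype(float),.012)-[.6546,-.199]
    s=p@d;l=p@nn
    for a in np.arange(.06,.2,.02):
        k=(abs(s-a)<.01)&(abs(l)<.05); print(n,a.round(2),np.percentile(l[k],[1,10,50,90,99]).round(4) if k.any() else 0,k.sum())
post=np.array([.6546,-.199]);rr=.11
pt=lambda a,z:[*(post+rr*np.array([np.cos(np.radians(a)),np.sin(np.radians(a))])),z]
s=r.sense();x=s["tool_pos"];r.move_l([x[0],x[1],.36])
a0=214.3
r.goto(pt(a0,.26),rho(a0-90,1)); r.move_l(pt(a0,.111))
r.set_gripper(0,30);s=r.sense();print("gap",s["finger_gap"],s["wrist_force"])
for a in np.linspace(a0,166,6)[1:]: r.move_l(pt(a,.111),rho(a-90,1),feed=.1)
s=r.sense();print(s["wrist_force"],s["tool_pos"])
r.set_gripper(.085);r.move_l(pt(166,.3),feed=.25)
c=r.read_camera("scene");save(c,"s2");np.savez("s2",**c)
c=r.read_camera("wrist");save(c,"w2");np.savez("w2",**c)
print(r.sense()["clock"])
for n in("s2",):
    for o in foot_hook(dict(np.load(n+".npz")),post): print(n,o)
E
```

```text
top 0.06 [-0.0254 -0.0202 -0.0009  0.0192  0.0234] 81
top 0.08 [-0.0262 -0.0218 -0.0017  0.0188  0.0235] 85
top 0.1 [-0.0261 -0.0216 -0.0013  0.0183  0.0226] 84
top 0.12 [-0.0268 -0.0224 -0.0022  0.018   0.0226] 84
top 0.14 [-0.0269 -0.0223 -0.0022  0.0174  0.0217] 84
top 0.16 [-0.0275 -0.0235 -0.0055  0.0175  0.0217] 80
top 0.18 [-0.0252 -0.0206 -0.0038  0.0138  0.0201] 74
top 0.2 [-0.0172 -0.0145 -0.0051  0.0044  0.0071] 10
scene 0.06 [-0.0332 -0.0292 -0.0076  0.013   0.0184] 57
scene 0.08 [-0.0337 -0.0287 -0.007   0.0162  0.0208] 60
scene 0.1 [-0.0347 -0.0298 -0.0083  0.0136  0.018 ] 60
scene 0.12 [-0.035  -0.0305 -0.0089  0.013   0.0177] 62
scene 0.14 [-0.0348 -0.0302 -0.0102  0.0118  0.0169] 63
scene 0.16 [-0.0334 -0.0302 -0.014   0.0127  0.016 ] 51
scene 0.18 [-0.0319 -0.027  -0.0096  0.0081  0.0132] 56
scene 0.2 [-0.0176 -0.0167 -0.0114 -0.0052 -0.0029] 5
gap 0.008860404400824706 [0.3358954  0.84386003 1.32072165]
[-2.82623784  2.19964474  5.19599758] [ 0.54759915 -0.17261574  0.11106114]
7.825
s2 (np.float64(152.66130315052882), 'post offset', np.float64(-0.016927604635117385), 'reach', np.float64(0.19351412341507812), 254)
s2 (np.float64(166.89790382582717), 'post offset', np.float64(0.0029701815232427496), 'reach', np.float64(0.1494548406430322), 108)
```

View pics/w2.png

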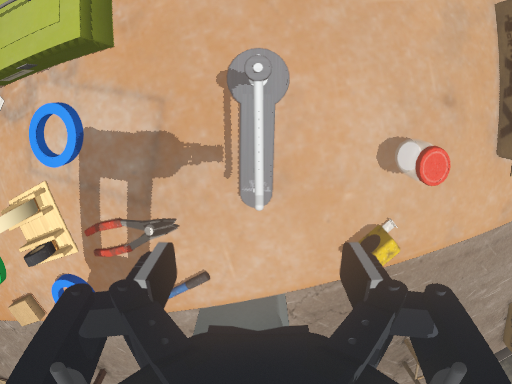

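Wrist view: the hook runs from (258,67) to (261,207), and the foot's end is centred near (256,205), so a degree or two remains. I'll measure both lines from this view.

```bash
cat >> h.py <<'E'
def wrays(c,uv,z):
    K=np.array(c["camera_matrix"]);M=R.from_euler('xyz',c["orientation"]).as_matrix();o=np.array(c["position"])
    x=(uv-K[:2,2])/K[0,0];t=np.linalg.norm(x,axis=1)+1e-9
    d=np.c_[x/t[:,None]*np.sin(t)[:,None],np.cos(t)]@M.T
    return (o+d*((z-o[2])/d[:,2])[:,None])[:,:2]
def wangles(c,post=(.6546,-.199),nom=165.5):
    post=np.array(post);g=c["color"].astype(int);v,u=np.indices(g.shape[:2]);uv=np.c_[u.ravel(),v.ravel()].astype(float)
    sat=(g.max(2)-g.min(2)).ravel();br=g.max(2).ravel();d=np.array([np.cos(np.radians(nom)),np.sin(np.radians(nom))]);n=np.array([-d[1],d[0]]);res=[]
    for z,m,lo,hi,w in((.012,sat<30,.055,.165,.045),(.13,(sat<25)&(br>175),.03,.13,.03)):
        p=wrays(c,uv,z)-post;s,l=p@d,p@n;k=m&(s>lo)&(s<hi)&(abs(l)<w)
        S=[];L=[]
        for a in np.arange(lo,hi,.005):
            kk=k&(abs(s-a)<.004)
            if kk.sum()>3: S.append(a);L.append(l[kk].min()/2+l[kk].max()/2)
        f=np.polyfit(S,L,1);res.append((round(nom+np.degrees(f[0]),2),"at post mm",round(f[1]*1e3,1),len(S),"width",round((np.percentile(l[k],99)-np.percentile(l[k],1))*1e3,1)))
    return res
E
python3 - <<'E'
from h import *
c=dict(np.load("w2.npz"));print(wangles(c)); print(c["position"])
E
```

```text
[(np.float64(165.16), 'at post mm', np.float64(-1.0), 23, 'width', np.float64(47.8)), (np.float64(166.57), 'at post mm', np.float64(-0.7), 20, 'width', np.float64(10.3))]
[ 0.62017975 -0.18980893  0.43993688]
```

```bash
python3 - <<'E'
from h import *
from station import r
post=np.array([.6548,-.1981]);rr=.11
pt=lambda a,z:[*(post+rr*np.array([np.cos(np.radians(a)),np.sin(np.radians(a))])),z]
r.move_l(pt(166.6,.111),rho(76.6,1),feed=.25);r.set_gripper(0,30)
r.move_l(pt(164.8,.111),rho(74.8,1),feed=.1);r.wait(.3)
r.set_gripper(.085);r.move_l(pt(165.2,.3),rho(75.2,1),feed=.25)
c=r.read_camera("wrist");np.savez("w3",**c);print(wangles(c,post))
r.goto([.56,.28,.30],rho(2)); 
c=r.read_camera("wrist");save(c,"w4");np.savez("w4",**c);print(c["position"],r.sense()["clock"])
E
```

```text
[(np.float64(165.32), 'at post mm', np.float64(-0.7), 23, 'width', np.float64(48.0)), (np.float64(165.33), 'at post mm', np.float64(-0.6), 20, 'width', np.float64(8.9))]
[0.55821398 0.3543403  0.44186359] 13.3333
```

View pics/w4.png

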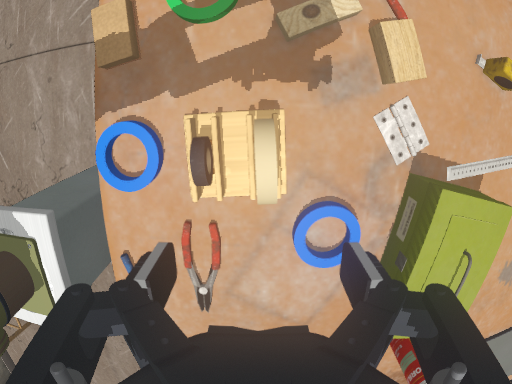

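Wrist view: the cream roll's crown runs from (265,118) to (265,202), with column edges near 254 and 278. The black roll is at (201,160). The hook and foot now both measure 165.3°. Next I'll locate the crown with a mask, check its 24 mm width, then grasp and lift.

```bash
python3 - <<'E'
from h import *
c=dict(np.load("w4.npz"));g=c["color"].astype(int)
h=cv2.cvtColor(c["color"],cv2.COLOR_RGB2HSV)
print(h[160,250:284:2].tolist());print(h[160,201:250:6].tolist())
z=c["range_z"];K=c["camera_matrix"];M=R.from_euler('xyz',c["orientation"]).as_matrix()
v,u=np.mgrid[100:215,175:295];x=np.stack([(u-K[0,2]),(v-K[1,2])],-1)/K[0,0];t=np.linalg.norm(x,axis=-1)+1e-9
d=np.concatenate([x/t[...,None]*np.sin(t)[...,None],np.cos(t)[...,None]],-1)
p=((d/d[...,2:]*z[100:215,175:295,None])@M.T+c["position"]).reshape(-1,3)
k=(p[:,2]>.09)&(p[:,2]<.13);q=p[k];print("roll",q.min(0),q.max(0),k.sum())
for lo in np.arange(.235,.33,.015):
    s=q[abs(q[:,1]-lo)<.006]; print(lo.round(3),np.percentile(s[:,0],[2,50,98]).round(4),s[:,2].max().round(4)) if len(s)>5 else 0
E
```

```text
[[19, 98, 250], [19, 100, 243], [18, 106, 193], [21, 64, 246], [21, 64, 246], [21, 64, 246], [21, 64, 246], [21, 64, 246], [21, 64, 246], [22, 62, 245], [22, 62, 245], [21, 62, 245], [21, 63, 246], [20, 73, 229], [18, 112, 186], [18, 110, 192], [20, 92, 255]]
[[9, 64, 115], [16, 99, 157], [17, 115, 179], [17, 121, 154], [19, 95, 255], [19, 96, 255], [19, 95, 255], [19, 96, 255], [19, 98, 248]]
roll [0.55419295 0.23307097 0.09005208] [0.58464099 0.33075337 0.12394376] 1699
0.235 [0.5607 0.5724 0.584 ] 0.1044
0.25 [0.5595 0.5711 0.5826] 0.1162
0.265 [0.5588 0.5698 0.5815] 0.1211
0.28 [0.5572 0.5684 0.5806] 0.1239
0.295 [0.5566 0.5678 0.5799] 0.1221
0.31 [0.5551 0.5673 0.5785] 0.1175
0.325 [0.5545 0.566  0.5774] 0.1068
```

```bash
python3 - <<'E'
from h import *
from station import r
post=np.array([.6549,-.1975]);a=np.radians(165.3);d=np.array([np.cos(a),np.sin(a)])
r.set_gripper(.06)
r.move_l([.5687,.280,.16],rho(4.1),feed=.2);r.move_l([.5687,.280,.107],rho(4.1),feed=.1)
r.set_gripper(0,60);print("gap",r.sense()["finger_gap"])
r.move_l([.5687,.280,.24],feed=.12);s=r.sense();print("lifted",s["finger_gap"],s["wrist_force"])
p=post+.20*d
r.move_l([*p,.24],rho(165.3-180),feed=.2);r.move_l([*p,.1745],feed=.12);r.wait(.3)
s=r.sense();print(s["finger_gap"],s["tool_pos"],s["clock"])
c=r.read_camera("scene");np.savez("s5",**c)
cv2.imwrite("pics/s5.png",cv2.resize(c["color"][80:200,250:400,::-1],(750,600),interpolation=cv2.INTER_CUBIC))
P=cloud(c).reshape(-1,3);h=cv2.cvtColor(c["color"],cv2.COLOR_RGB2HSV).reshape(-1,3)
e=P[:,:2]-post;sx=e@d;l=e@np.array([-d[1],d[0]])
k=(abs(sx-.2)<.05)&(abs(l)<.07)&(P[:,2]>.05)&(P[:,2]<.2)&(h[:,1]>35)&(h[:,2]>110)&(h[:,0]<30)
print(k.sum(),[np.percentile(w[k],[1,50,99]).round(4) for w in(sx,l,P[:,2])])
for z in np.arange(.08,.2,.015):
    q=k&(abs(P[:,2]-z)<.006); print(z.round(3),q.sum(),np.percentile(sx[q],[5,95]).round(4) if q.any() else 0)
E
```

```text
gap 0.022358162929741406
lifted 0.022479250125894787 [-0.77485957 -0.11536324 -1.13937081]
0.02216679424543585 [ 0.46186964 -0.14693482  0.17516862] 20.2583
297 [array([0.1869, 0.2014, 0.2127]), array([-0.054 , -0.0271,  0.0533]), array([0.084 , 0.1647, 0.191 ])]
0.08 7 [0.2106 0.2122]
0.095 27 [0.1888 0.2121]
0.11 14 [0.1878 0.2127]
0.125 6 [0.187  0.2065]
0.14 22 [0.1902 0.2121]
0.155 38 [0.189  0.2115]
0.17 51 [0.1886 0.2119]
0.185 86 [0.1875 0.2106]
0.2 0 0
```

View pics/s5.png

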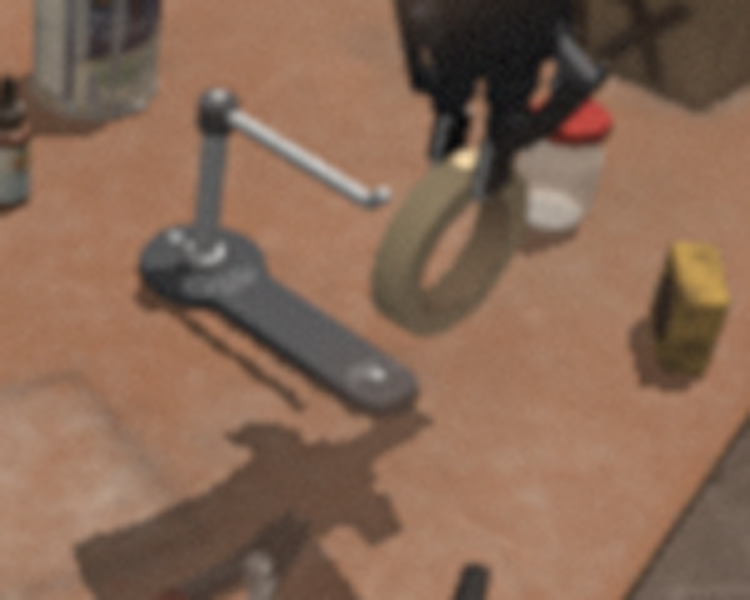

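The roll is held square and level in front of the hook tip. In the crop the tip is at (380,195) and the hole at (460,250). Next I insert it and lower until it touches.

```bash
python3 - <<'E'
from h import *
from station import r
post=np.array([.6549,-.1975]);a=np.radians(165.3);d=np.array([np.cos(a),np.sin(a)])
p=post+.085*d
r.move_l([*p,.1745],feed=.1);f0=r.sense()["wrist_force"];print(f0)
z=.1415;r.move_l([*p,z],feed=.08);r.wait(.2)
while z>.136:
    s=r.sense();df=s["wrist_force"]-f0;print(round(z,4),df.round(2))
    if df[2]>1.0: break
    z-=.001;r.move_l([*p,z],feed=.03);r.wait(.1)
r.set_gripper(.045);r.wait(.3)
s=r.sense();print(s["wrist_force"],s["finger_gap"])
c=r.read_camera("scene");save(c,"s6");np.savez("s6",**c)
x=s["tool_pos"];r.move_l([x[0],x[1],.30],feed=.1);r.wait(.5)
print(r.sense()["clock"],r.sense()["wrist_force"])
c=r.read_camera("scene");np.savez("s7",**c)
cv2.imwrite("pics/s7.png",cv2.resize(c["color"][80:260,190:415,::-1],(750,600),interpolation=cv2.INTER_CUBIC))
c=r.read_camera("wrist");save(c,"w7");np.savez("w7",**c)
E
```

```text
[-0.29820361  0.37004829 -1.11221443]
0.1415 [ 0.59 -0.06 -0.12]
0.1405 [ 0.64 -0.73 -0.7 ]
0.1395 [-0.05 -0.32 -0.55]
0.1385 [ 0.35 -0.42  2.36]
[-1.26913247 -0.45958719 -0.31441495] 0.04503394833495827
26.3917 [ 0.0144968   0.38794572 -0.78289773]
```

View pics/s7.png

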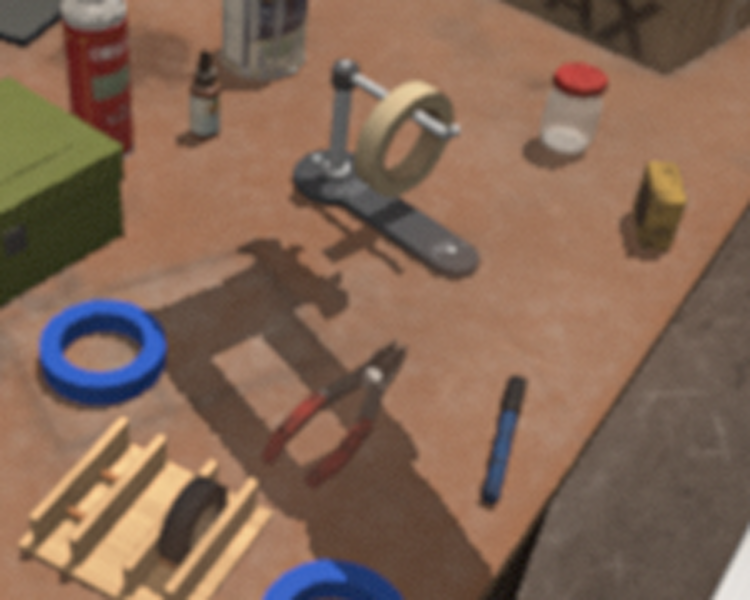

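View pics/w7.png

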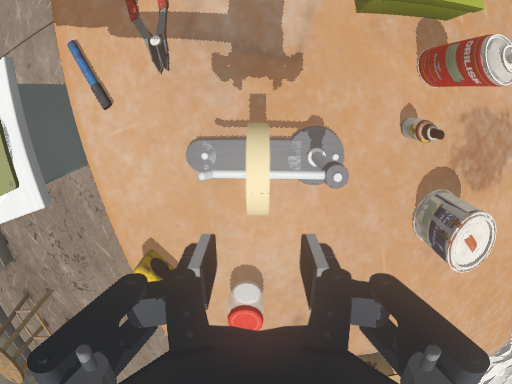

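The roll hangs on the bar: crown at (258,170) in the wrist view and (405,140) in the scene crop. The small roll still stands in the rack at (193,518). One last check of the hook angle before I hand in.

```bash
python3 - <<'E'
from h import *
from station import r
c=r.read_camera("wrist");print("wrist",wangles(c,(.6549,-.1975)))
a=foot_hook(dict(np.load("s2.npz")),(.6549,-.1975))[1][0]
for n in("scene","top"):
    c=r.read_camera(n);P=cloud(c).reshape(-1,3);h=cv2.cvtColor(c["color"],cv2.COLOR_RGB2HSV).reshape(-1,3)
    e=P[:,:2]-[.6549,-.1975];rr=np.hypot(*e.T)
    k=(rr>.025)&(rr<.155)&(abs(P[:,2]-.133)<.013)&(h[:,1]<40)
    c0,d=line(P[k][:,:2]) ;d*=np.sign(-d[0]);print(n,k.sum(),np.degrees(np.arctan2(d[1],d[0])),"s2 hook",a)
    k=(rr<.16)&(P[:,2]>.03)&(P[:,2]<.17)&(h[:,1]>45)&(h[:,0]<30)&(h[:,2]>110);print("roll",P[k].min(0),P[k].max(0))
E
```

```text
wrist [(np.float64(165.13), 'at post mm', np.float64(4.6), 18, 'width', np.float64(59.1)), (np.float64(171.38), 'at post mm', np.float64(-13.2), 17, 'width', np.float64(28.6))]
scene 68 164.72946 s2 hook 166.89790382582717
roll [ 0.51032559 -0.22965413  0.03349043] [ 0.81328469 -0.12514278  0.15471009]
top 88 164.71448 s2 hook 166.89790382582717
roll [ 0.51376782 -0.21333294  0.05845089] [ 0.81386457 -0.13457654  0.16016301]
```

```bash
python3 -c "
from station import r
print(r.sense()['clock']);r.sign_off()"
```

```text
26.6417
the job is handed in; nothing more can be done
```

The hook now points over the stand's long foot, and the large cream tape roll hangs on it with the arm through its hole. I handed the job in at 26.6 s of the 58 s allowed.

- **Hook:** I pinched it and swung it round, then corrected it once by about 1.5°. A close view then gave 165.3° for both hook and foot.
- **Roll:** I lifted it from the rack, slid it over the hook end, lowered it until it touched the bar, and released it about 85 mm out from the post. The last pictures show it hanging free, with the gripper clear of it.
- **Rack and look-alikes:** The small black roll still stands in the rack, and I did not touch the blue and green rings.

**Last checks:** With the roll hung, the scene and top cameras both put the hook at 164.7°, within about 1° of the foot (about 165.2°). A last wrist-camera fit disagreed at 171.4°. I set it aside because the bar it measured came out 28 mm wide instead of 10 mm, so other bright surfaces had been included. An early foot fit from the scene camera (153°) was thrown off in a similar way, so I used edge measurements instead.

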